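Free the filter slide of the carving-bench dust extractor

TASK

The dust extractor's filter has to come out for cleaning. Take the square-handled pin tool from the rack, reach its pin into the leaning well on the filter slide, and keep the recessed release button pressed down with it while you push the slide out sideways as far as it goes; then take the pin out and stand the tool back in the hole it came from. Leave the other tools and the carved wood block alone.

Things in the scene. Friction and masses are not known exactly. Their poses are not given: they have to be found in the camera images.
- pin_grip (a point): Centre (half-way up) of the pin tool's square wooden handle, 24 x 24 mm, 80 mm tall; z up along it, x and y square to its faces. A steel pin, 8 mm thick, 58 mm long, sticks out below along the axis (tip 98 mm below this point). About 120 g. It stands in the rack, the handle's lower end resting on the rack's top, 40 mm below this point. The other tools have round handles.
- rack: Fixed wooden block, 260 (x) x 64 (y) x 70 mm (z) high, origin at the centre of its underside. Three vertical round holes of 14 mm right through it with a 2 mm chamfer, in its middle line at x = -85, 0 and +85 mm; one tool stands in each, which one where changes.
- extractor: Fixed grey bench dust extractor, a low box 240 (x) x 300 (y) x 83 mm (z) high, origin at the centre of its underside; x points away from the robot when it is not turned. In the far half of its top, along y, lies the black filter slide (86 mm wide, 240 mm long, its top 85 mm above the table).
- well_mouth (a point): Mouth centre of a square well, 14 x 14 mm, in a grey boss (36 mm wide) standing on the slide and leaning 35 degrees from vertical to the extractor's -x side (the robot). z points out along the well's axis, y the way the slide is pushed out (extractor's +y). It moves with the slide, 122 mm above the table. The well's floor is the button, 26 mm below the mouth along the axis.
- button: Top centre of the round black release button (13 mm diameter) at the bottom of the well; z points up out of the well. It is too narrow and deep for a fingertip.
- release (a joint): How far the button is pressed along the well's axis: 0 (up) to 0.009 m (bottomed). A spring resists with about 4 N at first touch, 8.5 N at the bottom. The slide is free only while it is pressed more than about 0.0065 m; let up on the way and a ratchet catches the slide again, every 20 mm.
- slide (a joint): How far the filter slide is pushed out, along the extractor's +y: 0 (in, locked) to 0.08 m (fully out, against a stop, where it locks again when the button comes up). Once free it drags with about 3 N and does not spring back.
- gouge_mid (a point): Bystander: 45 mm above the rack on the axis of a standing gouge with a round, bulging wooden handle, 93 mm tall, up to 32 mm thick.
- knife_mid (a point): Bystander: 45 mm above the rack on the axis of a standing carving knife with a straight round handle, 112 mm tall, 23 mm thick.
- carving_mid (a point): Bystander: centre of a loose carved wood block 70 x 110 x 22 mm lying on the extractor's near half.
Mind the look-alikes: they are no part of the job. Leave any pink or turquoise look-alike of the part that bears pin_grip alone.

How it is judged (in metres and radians):
On the way, in this order (a step that is already met when the one before it is completed fails the run):
1. the release button is pressed down with the pin tool while the slide is still in (value of joint release above 0.0055 m and value of joint slide below 0.015 m and contact force between pin_tool and button above 0.5 N), for 0.05 s.
2. the slide is more than half out with the button held down by the pin tool (value of joint release above 0.0055 m and value of joint slide above 0.042 m and contact force between pin_tool and button above 0.5 N), for 0.05 s.
3. the slide is fully out (value of joint slide above 0.075 m), for 0.05 s.
At the end, for the whole second after the job is handed in: The slide is out by more than 73 mm of its 80 mm, the button has come up again (less than 3 mm pressed), and the pin tool stands at rest in the hole it came from: its handle's centre within 12 mm of where it started, and within 0.12 rad of upright (value of joint slide above 0.073 m and value of joint release below 0.003 m and distance of pin_grip from where it was at the start of the episode below 0.012 m and angle between pin_grip's own z axis and vertical below 0.12 rad and linear speed of pin_tool below 0.02 m/s); the robot touches nothing.
It fails at once if the gouge or the knife is moved more than 25 mm (distance of any of gouge_mid, knife_mid from where it was at the start of the episode above 0.025 m).
It fails at once if the carved wood block is moved more than 25 mm (distance of carving_mid from where it was at the start of the episode above 0.025 m).
It also fails if it takes over 51 s, if anything falls off the work surface, if the arm or the gripper's body presses on something with over 40 N, if the wrist force passes 120 N, or if a joint passes its speed limit or range.

ROBOT

A 6-joint arm with a two-finger parallel gripper is mounted at the origin on the work surface. World frame = base frame: x ahead of the robot, y to its left, z up, the work surface at z = 0. Lengths are in m, angles in degrees, forces in N, time in s.
With the tool pointing down it reaches from about 0.3 to 0.75 m from the base axis. Payload 8.5 kg.
Tool frame: the origin (TCP) lies midway between the tips of the shut fingers; the grasp point (between the pads) lies 19 mm behind it (env.hold_point_z is the distance from the TCP to the grasp point, in m); z points along the fingers, y is the line along which they close (so a half turn about z gives the same grasp; the last joint's range is limited). The gripper opens to 85 mm and grips with 20 to 120 N. Pads are 22 mm wide; open, the fingers measure 114 mm over their backs; the gripper's body (76 mm by 85 mm) begins 54 mm behind the grasp point. The pads swing forward as they close: fully open they stand 13 mm farther back than shut.
Start: joints at [61.518, 21.807, 74.336, -0, 83.858, -12.336], TCP at [0.153, 0.528, 0.231] pointing down, gripper open.
Joint ranges: [-178.18, 178.18], [-50.72, 133.34], [12.68, 142.11], [-81.47, 261.47], [9.98, 163.14], [-165.26, 165.26]. Speed limits (degrees/s): [136.94, 136.94, 180, 180, 180, 180].

INTERFACE

Orientations are given as a 3x3 rotation matrix whose columns are the frame's x, y, z axes.
In Python, from rig import observe, get_image, camera_info, env gives the robot as it stands.
- The arm moves only by the tool drive_tool, never from a script. Its arguments are lists of equal length, an entry for each row: "offset": the shift along the tool's x, y, z in units of 40 mm (1.0 is 40 mm), a list of three; "turn": the turn, a rotation vector about the tool's x, y, z in units of 6 degrees (1.0 is 6 degrees), a list of three; "hand": the opening, from 0 (shut) to 1 (fully open). A call has exactly 10 rows; each row shifts and turns the commanded pose from where the row before left it, along the tool's axes as they then stand; what a row does not reach is not made up. A row lasts 1/8 s, in which the tool goes at most 62.5 mm and 10.7 degrees, less where a joint would pass 70% of its speed; a pose out of reach is approached as far as the arm can. A call is refused whole if a number of a shift passes 1 or a number of a turn 1, either way. A call with a gripper value outside its range is refused whole. The fingers move at their own pace and stop on an object; "newtons" is the grip in N (left out, the last holds). Time passes only in rows, so rows that do not move let the fingers close, or fill a call up. It gives the time, the measured TCP pose, the force, the opening and the grip force at its end, in the units of the state.
- observe(): the state, without advancing time (a new reading comes with each control period).
- get_image(name): name is "scene" or "top" or "wrist"; returns the picture (480x640x3 uint8, blue, green, red); there is no depth.
- camera_info(name): a dict with "fx", "fy", "cx", "cy" (pixels), "world_to_cam" (4x4, takes a point from world to camera coordinates). Camera axes: x right, y down, z forward; pixel columns grow to the right and rows downward; lengths in m; the calibration is good to about 2 mm. The wrist camera is an equidistant fisheye: a pixel r from the principal point sees the ray r / f radians off the axis. A picture is of the moment at which its call begins: read the wrist's pose just before it. camera_info takes no time and is no camera call; for the wrist camera it gives the pose at the moment of the call.
- env.close_job(): hands the job in; it is judged then, once.
The state is a dict: "time_s": time; "q": joint angles; "qvel": joint speeds; "joint_efforts": joint torques, N m; "position": TCP position; "tool_rot": TCP orientation; "ft_force": force on the tool from outside, world axes, zero at the start; "wrist_torque": the same for the moment, N m; "grip_width": finger opening in m; "gripper_force": force on a finger pad.
Only numpy, scipy, OpenCV 4.12 (cv2) and the standard library are available. Lean on these libraries where they do the work, as an engineer would, in place of code of your own. Each camera call takes 0.05 s, during which the arm holds its last target. There are 200 camera calls.

## Working session

There is one attempt and no reset: what is moved stays moved. The work goes in short steps, Python scripts to look and compute and a tool call to move; the robot and the scene stay as the last step left them, time stands still between calls to the robot, and variables do not carry over. Pictures are saved under pics/ and viewed, at most 10 in all, crops included, and the job is handed in when it is done.

Besides the shell and the picture viewer there is one more tool, called after "Call:" by a JSON object that holds its "op" and its "data", one argument or row to a line. drive_tool: Moves the arm, as the interface text tells. Its arguments: {"type":"object","properties":{"offset":{"type":"array"},"turn":{"type":"array"},"hand":{"type":"array"},"newtons":{"type":"number"}},"required":["offset","turn","hand"]}

```bash
mkdir -p pics; ls; python3 - <<'E'
from rig import *
import cv2,numpy as np
for n in("scene","top"):
    im=get_image(n);cv2.imwrite(f"pics/{n}0.png",im)
    i=camera_info(n);print(n,i["fx"],i["fy"],i["cx"],i["cy"]);print(np.round(i["world_to_cam"],4))
o=observe();print(o["time_s"],o["tool_rot"],o["grip_width"],env.hold_point_z)
E
```

```text
pics
scene 533.9290812440203 533.9290812440203 311.29063532437027 239.4801163570226
[[ 0.5076  0.8615  0.0124 -0.1558]
 [ 0.6832 -0.3937 -0.615  -0.3639]
 [-0.5249  0.3206 -0.7885  1.3316]
 [ 0.      0.      0.      1.    ]]
top 462.47021168812387 462.47021168812387 313.8942679258037 234.32505055171987
[[ 0.0039 -0.9995  0.0301 -0.144 ]
 [-0.9968 -0.0063 -0.0791  0.5269]
 [ 0.0793 -0.0296 -0.9964  0.9138]
 [ 0.      0.      0.      1.    ]]
0.1 [[-9.60542536e-01  2.78132367e-01 -6.49725405e-04]
 [ 2.78132939e-01  9.60541976e-01 -1.08666886e-03]
 [ 3.21850741e-04 -1.22450170e-03 -9.99999199e-01]] 0.08518938622602018 0.0187
```

View pics/scene0.png

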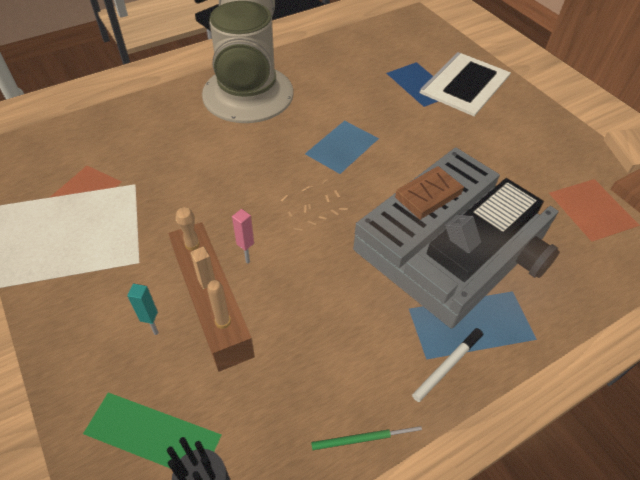

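View pics/top0.png

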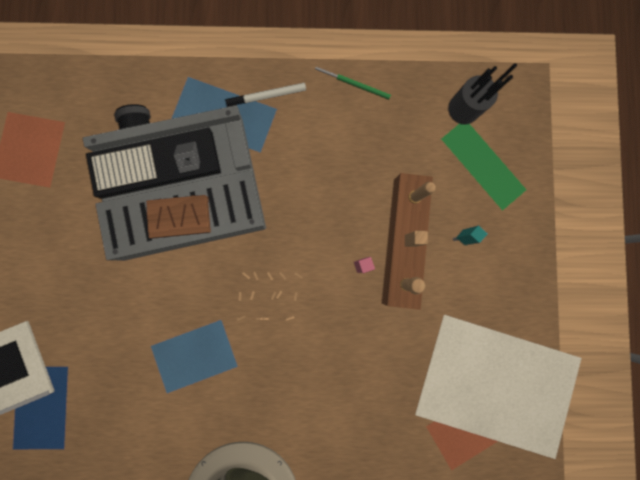

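The scene view shows the rack with the pin tool in its middle hole (202,268) and the extractor with its boss at (463,235). In the top view the square handle top is at (421,237), the boss at (187,157), and the extractor corners are near (85,145), (238,108), (264,225) and (107,258).

```bash
python3 - <<'E'
import cv2,numpy as np
t=cv2.imread("pics/top0.png");s=cv2.imread("pics/scene0.png")
def c(im,x,y,w,h): return cv2.resize(im[y:y+h,x:x+w],(400,300),interpolation=cv2.INTER_CUBIC)
a=np.vstack([np.hstack([c(t,370,195,100,75),c(t,80,100,200,150+0)]),np.hstack([c(s,170,200,100,75+0),c(s,425,200,80,60)])])
cv2.imwrite("pics/crops.png",a)
E
cat > h.py <<'E'
import numpy as np
from rig import camera_info
def ray(n,u,v):
    i=camera_info(n);T=np.array(i["world_to_cam"]);R=T[:3,:3];p=T[:3,3]
    x=(u-i["cx"])/i["fx"];y=(v-i["cy"])/i["fy"]
    if n=="wrist":
        r=np.hypot(x,y);d=np.array([np.sin(r)*x/max(r,1e-9),np.sin(r)*y/max(r,1e-9),np.cos(r)])
    else: d=np.array([x,y,1.])
    d=R.T@d;return -R.T@p,d/np.linalg.norm(d)
def onz(n,u,v,z):
    o,d=ray(n,u,v);return o+d*(z-o[2])/d[2]
def two(rays):
    A=sum(np.eye(3)-np.outer(d,d) for o,d in rays);b=sum((np.eye(3)-np.outer(d,d))@o for o,d in rays)
    return np.linalg.solve(A,b)
def proj(n,P):
    i=camera_info(n);T=np.array(i["world_to_cam"]);c=T[:3,:3]@P+T[:3,3]
    if n=="wrist":
        r=np.hypot(*c[:2]);a=np.arctan2(r,c[2]);return i["cx"]+i["fx"]*a*c[0]/r,i["cy"]+i["fy"]*a*c[1]/r
    return i["cx"]+i["fx"]*c[0]/c[2],i["cy"]+i["fy"]*c[1]/c[2]
E
```

```text
(no output)
```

View pics/crops.png

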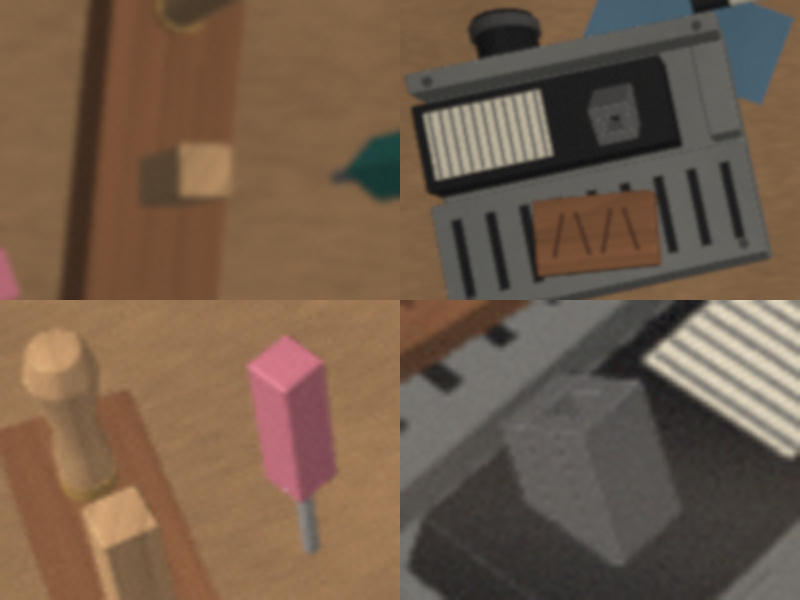

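The crops show the handle top's centre at top (421.5,237.5) and scene (200.3,254.3). The well mouth is at top (187.5,160.5) and scene (457.4,221.6).

```bash
python3 - <<'E'
from h import *
print("handle",two([ray("top",421.5,237.5),ray("scene",200.3,254.3)]),onz("top",421.5,237.5,.15),onz("scene",200.3,254.3,.15))
print("mouth",two([ray("top",187.5,160.5),ray("scene",457.4,221.6)]),onz("top",187.5,160.5,.122),onz("scene",457.4,221.6,.122))
C=[(435,193),(682,145),(660,57),(413,108)]
P=np.array([onz("top",80+(u-400)/2,100+v/2,.085) for u,v in C]);print(P)
for a,b in((0,1),(3,2),(0,3),(1,2)):
    d=P[b]-P[a];print(np.linalg.norm(d),np.degrees(np.arctan2(d[1],d[0])))
print("rack",[onz("top",*p,.07) for p in((401,175),(432,178),(387,305),(421,307))])
print("h corners",[onz("top",370+u/4,195+v/4,.15) for u,v in((180,143),(232,145),(232,198),(180,197))])
i=camera_info("wrist");print(i["fx"],i["cx"],i["cy"],np.round(i["world_to_cam"],3))
E
```

```text
handle [ 0.5133357  -0.32673286  0.14997605] [ 0.51313713 -0.3271466   0.15      ] [ 0.5136253 -0.326355   0.15     ]
mouth [0.65123215 0.08989598 0.12489036] [0.6530418  0.09226904 0.122     ] [0.64903667 0.09008708 0.122     ]
[[0.59137021 0.26725677 0.085     ]
 [0.63944203 0.03764928 0.085     ]
 [0.72456228 0.06026178 0.085     ]
 [0.67224407 0.29104096 0.085     ]]
0.2345858065344739 -78.17506166630122
0.2366352115506421 -77.2268061789292
0.08429869055131405 16.38807801842442
0.08807260540778206 14.877213975417689
rack [array([ 0.64133585, -0.30975202,  0.07      ]), array([ 0.63600808, -0.37076005,  0.07      ]), array([ 0.38939076, -0.2800657 ,  0.07      ]), array([ 0.3857133 , -0.34542826,  0.07      ])]
h corners [array([ 0.52499939, -0.31577495,  0.15      ]), array([ 0.52426547, -0.33886299,  0.15      ]), array([ 0.50085163, -0.33849449,  0.15      ]), array([ 0.50116137, -0.31545359,  0.15      ])]
371.64829954431775 320.39509983784683 241.3039173991442 [[ 0.278  0.961  0.    -0.551]
 [ 0.927 -0.268  0.261 -0.035]
 [ 0.251 -0.072 -0.965  0.378]
 [ 0.     0.     0.     1.   ]]
```

```bash
cat >> h.py <<'E'
from scipy.spatial.transform import Rotation as Ro
from rig import observe
def vert(yaw_y):
    a=np.radians(yaw_y);y=np.array([np.cos(a),np.sin(a),0]);z=np.array([0,0,-1.]);return np.c_[np.cross(y,z),y,z]
def plan(P,R,N,start=None):
    """equal rows (offset units, turn units) from the present pose to P,R"""
    if start is None:
        o=observe();start=(np.array(o["position"]),np.array(o["tool_rot"]))
    p,R0=start
    w=Ro.from_matrix(R0.T@R).as_rotvec()/N
    S=sum(Ro.from_rotvec(w*k).as_matrix() for k in range(N))
    d=np.linalg.solve(S,R0.T@(np.array(P)-p))
    print("N",N,"off",np.round(d/.04,3).tolist(),"turn",np.round(np.degrees(w)/6,3).tolist())
E
python3 - <<'E'
from h import *
plan([.49,.12,.28],vert(90),18)
E
```

```text
N 18 off [-0.549, -0.493, -0.068] turn [-0.001, -0.0, -0.15]
```

Call:
{"op": "drive_tool", "data": {
  "offset": [
    [-0.55, -0.49, -0.07],
    [-0.55, -0.49, -0.07],
    [-0.55, -0.49, -0.07],
    [-0.55, -0.49, -0.07],
    [-0.55, -0.49, -0.07],
    [-0.55, -0.49, -0.07],
    [-0.55, -0.49, -0.07],
    [-0.55, -0.49, -0.07],
    [-0.55, -0.49, -0.07],
    [-0.55, -0.49, -0.07]
  ],
  "turn": [
    [0, 0, -0.15],
    [0, 0, -0.15],
    [0, 0, -0.15],
    [0, 0, -0.15],
    [0, 0, -0.15],
    [0, 0, -0.15],
    [0, 0, -0.15],
    [0, 0, -0.15],
    [0, 0, -0.15],
    [0, 0, -0.15]
  ],
  "hand": [1, 1, 1, 1, 1, 1, 1, 1, 1, 1]
}}

```text
time_s: 1.35
position: [0.3272, 0.2899, 0.2592]
tool_rot: [[-0.992, 0.124, -0.0], [0.124, 0.992, -0.0], [0.0, -0.0, -1.0]]
ft_force: [0.1, 0.3, -0.2]
grip_width: 0.0854
gripper_force: 0.0
```

Call:
{"op": "drive_tool", "data": {
  "offset": [
    [-0.55, -0.49, -0.07],
    [-0.55, -0.49, -0.07],
    [-0.55, -0.49, -0.07],
    [-0.55, -0.49, -0.07],
    [-0.55, -0.49, -0.07],
    [-0.55, -0.49, -0.07],
    [-0.55, -0.49, -0.07],
    [-0.55, -0.49, -0.07],
    [0, 0, 0],
    [0, 0, 0]
  ],
  "turn": [
    [0, 0, -0.15],
    [0, 0, -0.15],
    [0, 0, -0.15],
    [0, 0, -0.15],
    [0, 0, -0.15],
    [0, 0, -0.15],
    [0, 0, -0.15],
    [0, 0, -0.15],
    [0, 0, 0],
    [0, 0, 0]
  ],
  "hand": [1, 1, 1, 1, 1, 1, 1, 1, 1, 1]
}}

```text
time_s: 2.6
position: [0.4908, 0.1225, 0.2814]
tool_rot: [[-1.0, -0.001, -0.001], [-0.001, 1.0, 0.0], [0.001, 0.0, -1.0]]
ft_force: [-1.0, 0.5, 0.3]
grip_width: 0.0854
gripper_force: 0.0
```

```bash
python3 - <<'E'
from h import *
from rig import get_image
import cv2
i=camera_info("wrist");np.save("w1.npy",np.array(i["world_to_cam"]))
im=get_image("wrist");cv2.imwrite("pics/w1.png",im)
print(observe()["position"],proj("wrist",np.array([.651,.09,.122])))
plan([.47,-.325,.29],vert(86),16)
E
```

```text
[0.49071106 0.1227438  0.28158586] (np.float64(285.7988697415856), np.float64(380.15415132793316))
N 16 off [0.01, -0.7, -0.013] turn [0.0, -0.0, 0.042]
```

View pics/w1.png

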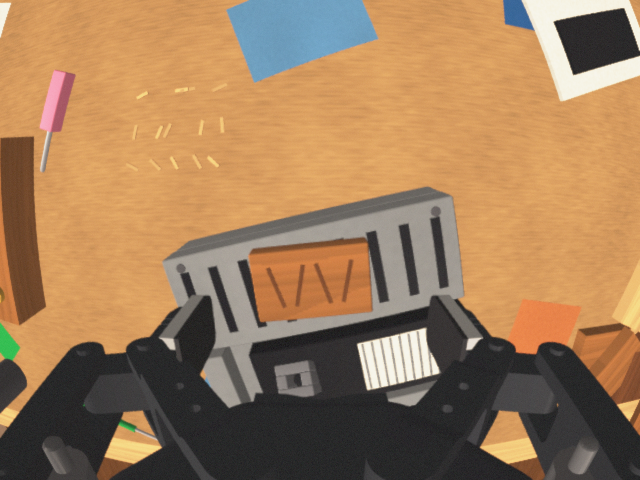

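The wrist view shows the well as a dark square near (293,380), about 7 px right of the prediction. I'll zoom in on it.

```bash
python3 - <<'E'
import cv2,numpy as np
t=cv2.imread("pics/w1.png")
a=cv2.resize(t[340:415,230:330],(800,600),interpolation=cv2.INTER_CUBIC)
a=cv2.convertScaleAbs(a,alpha=1.6)
cv2.imwrite("pics/w1c.png",a)
E
```

```text
(no output)
```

View pics/w1c.png

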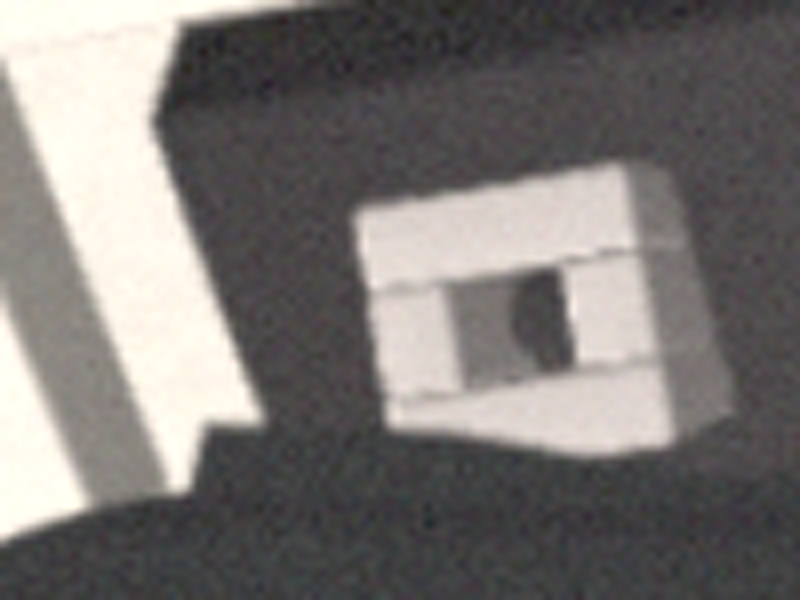

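The mouth's four corners centre on (293.9,381.0), and its sides are 14.6 px long. I'll compare this across the views, using the slide corner and the block's corners as checks.

```bash
python3 - <<'E'
from h import *
import h
T=np.load("w1.npy");ci=h.camera_info
h.camera_info=lambda n: {**ci(n),"world_to_cam":T} if n=="wrist" else ci(n)
f=lambda u,v:(230+u/8,340+v/8)
print("mouth",onz("wrist",*f(511.5,328),.122))
c=[onz("wrist",*f(*p),.122) for p in((445,285),(562,268),(577,370),(462,388))];print(c)
d=c[1]-c[0]+c[2]-c[3];print("yaw y",np.degrees(np.arctan2(d[1],d[0])),np.linalg.norm(d)/2)
print("slide corner",onz("wrist",*f(155,118),.085))
print("boss edge",onz("wrist",*f(355,210),.112))
print("ext near-right corner top", onz("top",80+370/2,100+255/2,.083), onz("wrist",164,262,.083))
print("ext near-left corner", onz("wrist",429,188,.083),onz("top",107,258,.083))
cv=[(251,249),(367,239),(372,311),(261,320)];ct=[(660,262),(537,276),(531,201),(656,191)]
print("carving",np.mean([onz("wrist",*p,.105) for p in cv],0),np.mean([onz("top",80+(u-400)/2,100+v/2,.105) for u,v in ct],0))
print(two([ray("top",187.5,160.5),ray("wrist",293.9,381)]),two([ray("scene",457.4,221.6),ray("wrist",293.9,381)]))
E
```

```text
mouth [0.65175114 0.09783515 0.122     ]
[array([0.64520699, 0.0898287 , 0.122     ]), array([0.64226788, 0.10435357, 0.122     ]), array([0.65832014, 0.1058296 , 0.122     ]), array([0.66157265, 0.0912506 , 0.122     ])]
yaw y 102.01017420233192 0.014877596557052791
slide corner [0.64531309 0.0472668  0.085     ]
boss edge [0.64094713 0.07782502 0.112     ]
ext near-right corner top [ 0.53524498 -0.04686213  0.083     ] [ 0.54074222 -0.03694456  0.083     ]
ext near-left corner [0.46608638 0.22709591 0.083     ] [0.47618947 0.2459883  0.083     ]
carving [0.55092022 0.11668733 0.105     ] [0.55297885 0.1110008  0.105     ]
[0.65594484 0.09573967 0.11448717] [0.64974656 0.09480543 0.12088755]
```

Call:
{"op": "drive_tool", "data": {
  "offset": [
    [0.01, -0.7, -0.01],
    [0.01, -0.7, -0.01],
    [0.01, -0.7, -0.01],
    [0.01, -0.7, -0.01],
    [0.01, -0.7, -0.01],
    [0.01, -0.7, -0.01],
    [0.01, -0.7, -0.01],
    [0.01, -0.7, -0.01],
    [0.01, -0.7, -0.01],
    [0.01, -0.7, -0.01]
  ],
  "turn": [
    [0, 0, 0.042],
    [0, 0, 0.042],
    [0, 0, 0.042],
    [0, 0, 0.042],
    [0, 0, 0.042],
    [0, 0, 0.042],
    [0, 0, 0.042],
    [0, 0, 0.042],
    [0, 0, 0.042],
    [0, 0, 0.042]
  ],
  "hand": [1, 1, 1, 1, 1, 1, 1, 1, 1, 1]
}}

```text
time_s: 3.9
position: [0.4818, -0.1576, 0.2858]
tool_rot: [[-0.999, 0.042, 0.0], [0.042, 0.999, 0.0], [-0.0, 0.0, -1.0]]
ft_force: [0.0, 0.1, -0.7]
grip_width: 0.0853
gripper_force: 0.0
```

Call:
{"op": "drive_tool", "data": {
  "offset": [
    [0.01, -0.7, -0.01],
    [0.01, -0.7, -0.01],
    [0.01, -0.7, -0.01],
    [0.01, -0.7, -0.01],
    [0.01, -0.7, -0.01],
    [0.01, -0.7, -0.01],
    [0, 0, 0],
    [0, 0, 0],
    [0, 0, 0],
    [0, 0, 0]
  ],
  "turn": [
    [0, 0, 0.042],
    [0, 0, 0.042],
    [0, 0, 0.042],
    [0, 0, 0.042],
    [0, 0, 0.042],
    [0, 0, 0.042],
    [0, 0, 0],
    [0, 0, 0],
    [0, 0, 0],
    [0, 0, 0]
  ],
  "hand": [1, 1, 1, 1, 1, 1, 1, 1, 1, 1]
}}

```text
time_s: 5.15
position: [0.4708, -0.3245, 0.2884]
tool_rot: [[-0.998, 0.068, 0.0], [0.068, 0.998, -0.0], [-0.0, -0.0, -1.0]]
ft_force: [-0.4, -0.8, -0.2]
grip_width: 0.0852
gripper_force: 0.0
```

```bash
python3 - <<'E'
from h import *
from rig import get_image
import cv2
i=camera_info("wrist");np.save("w2.npy",np.array(i["world_to_cam"]))
im=get_image("wrist");cv2.imwrite("pics/w2.png",im)
print(observe()["position"],proj("wrist",np.array([.5133,-.3267,.15])))
u,v=proj("wrist",np.array([.5133,-.3267,.15]));print(u,v)
x=int(u)-100;y=int(v)-75
cv2.imwrite("pics/w2c.png",cv2.resize(im[y:y+150,x:x+200],(800,600),interpolation=cv2.INTER_CUBIC));print(x,y)
E
```

```text
[ 0.47073464 -0.32470375  0.2883014 ] (np.float64(319.7803030598766), np.float64(278.3047880044615))
319.7803030598766 278.3047880044615
219 203
```

View pics/w2c.png

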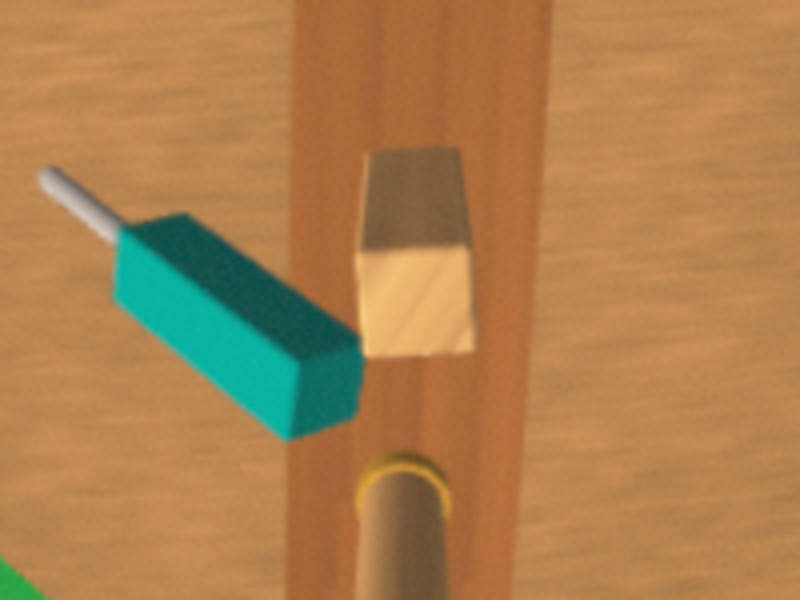

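The handle top face is centred at (323,278.5). The turquoise look-alike lies beside the rack on the −y side, so I'll check how much room the fingers have.

```bash
python3 - <<'E'
from h import *
c=[onz("wrist",219+u/4,203+v/4,.15) for u,v in((357,255),(468,246),(476,350),(364,356))]
print(np.mean(c,0),[np.round(p,4) for p in c])
d=c[1]-c[0]+c[2]-c[3];print("yaw y",np.degrees(np.arctan2(d[1],d[0])),np.linalg.norm(d)/2)
d=c[3]-c[0]+c[2]-c[1];print("yaw x",np.degrees(np.arctan2(d[1],d[0])),np.linalg.norm(d)/2)
e=[onz("wrist",219+u/4,203+v/4,.07) for u,v in((294,50),(550,50),(288,550),(518,550))]
print(np.degrees(np.arctan2(*((e[2]+e[3]-e[0]-e[1])[1::-1]))),(e[0]+e[1])/2,(e[2]+e[3])/2)
# decoy: near lower handle-corner at wrist, same end in scene/top
w=ray("wrist",219+292/4,203+438/4)
o,dd=w
for z in(0,.02,.05,.1,.15): print(z,o+dd*(z-o[2])/dd[2])
print("pin end",two([ray("wrist",219+45/4,203+178/4),ray("top",457,238),ray("scene",156,332)]))
print("top end",two([ray("top",485,232),ray("scene",138,288),ray("wrist",219+322/4,203+395/4)]))
E
```

```text
[ 0.5137612  -0.32406539  0.15      ] [array([ 0.5028, -0.3352,  0.15  ]), array([ 0.5024, -0.3129,  0.15  ]), array([ 0.5251, -0.3125,  0.15  ]), array([ 0.5248, -0.3355,  0.15  ])]
yaw y 90.11885791662957 0.022633584774624575
yaw x 0.11792774815719491 0.022313369539017063
-5.880746471776532 [ 0.47785146 -0.31955534  0.07      ] [ 0.61858187 -0.33405062  0.07      ]
0 [ 0.61527308 -0.36966516  0.        ]
0.02 [ 0.60557941 -0.36732579  0.02      ]
0.05 [ 0.59103891 -0.36381674  0.05      ]
0.1 [ 0.56680474 -0.35796832  0.1       ]
0.15 [ 0.54257056 -0.3521199   0.15      ]
pin end [ 0.52191109 -0.43582142  0.01047936]
top end [ 0.52765686 -0.40156387  0.16780292]
```

```bash
python3 - <<'E'
from h import *
plan([.5137,-.3255,.20],vert(90),4)
t=two([ray("top",485,232),ray("scene",138,288)]);print("decoy top",t, two([ray("top",485,232),ray("wrist",219+322/4,203+395/4)]))
print("decoy tip",two([ray("top",457,238),ray("scene",156,332)]))
E
```

```text
N 4 off [-0.269, 0.007, 0.552] turn [-0.0, 0.0, -0.164]
decoy top [ 0.52492437 -0.43524152  0.1533507 ] [ 0.49077266 -0.35461112  0.29677452]
decoy tip [ 0.52333854 -0.43565717  0.01336032]
```

The turquoise look-alike seems to overlap the rack in the wrist view, but it didn't in the first top view. I'll take fresh fixed-camera views before going down.

```bash
python3 - <<'E'
from h import *
from rig import get_image
import cv2
for n in("scene","top"):
    im=get_image(n);cv2.imwrite(f"pics/{n}1.png",im)
    h=cv2.cvtColor(im,cv2.COLOR_BGR2HSV);m=cv2.inRange(h,(80,120,40),(98,255,255));x,y,w,hh=cv2.boundingRect(m);print(n,x,y,w,hh)
    o=cv2.imread(f"pics/{n}0.png");print(cv2.boundingRect(cv2.inRange(cv2.cvtColor(o,cv2.COLOR_BGR2HSV),(80,120,40),(98,255,255))))
for z in (.02,.08,.15): print(proj("wrist",np.array([.523,-.435,z])))
a=cv2.imread("pics/scene1.png")[130:430,60:360];b=cv2.imread("pics/top1.png")[140:340,340:540]
cv2.imwrite("pics/c1.png",np.hstack([cv2.resize(a,(400,400)),cv2.resize(b,(400,400))]))
E
```

```text
scene 166 290 40 34
(128, 284, 28, 39)
top 422 214 28 21
(458, 227, 28, 16)
(np.float64(229.03802249002717), np.float64(251.9443777357512))
(np.float64(215.72979581208455), np.float64(268.77097716092044))
(np.float64(194.83616585628053), np.float64(295.6690195517367))
```

View pics/c1.png

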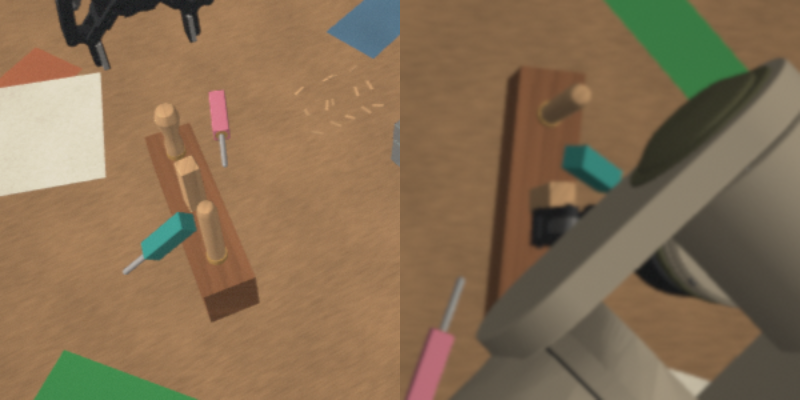

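The turquoise look-alike has toppled and now leans on the rack beside the pin handle. I didn't touch it. I'll measure how close its end is.

```bash
python3 - <<'E'
from h import *
a=ray("wrist",301,300);b=ray("scene",200,299.5);c=ray("top",425,220)
for s in([a,b,c],[a,b],[a,c],[b,c]): print("end",two(s))
# wrist corner nearest the handle: (360,340)c ; (288,438)c ; (120,235)c
for u,v in((360,340),(357,410),(288,438),(300,360),(185,213),(120,230)):
    print((u,v),[np.round(onz("wrist",219+u/4,203+v/4,z)[:2],3) for z in(.07,.09,.11)])
print(observe()["time_s"])
E
```

```text
end [ 0.55337041 -0.35041251  0.09368961]
end [ 0.55528231 -0.35101839  0.09529659]
end [ 0.54954725 -0.34647655  0.10762113]
end [ 0.55072158 -0.35175765  0.08799191]
(360, 340) [array([ 0.554, -0.341]), array([ 0.546, -0.34 ]), array([ 0.537, -0.339])]
(357, 410) [array([ 0.574, -0.344]), array([ 0.565, -0.342]), array([ 0.555, -0.341])]
(288, 438) [array([ 0.581, -0.363]), array([ 0.571, -0.36 ]), array([ 0.562, -0.358])]
(300, 360) [array([ 0.558, -0.357]), array([ 0.55 , -0.355]), array([ 0.542, -0.353])]
(185, 213) [array([ 0.516, -0.383]), array([ 0.51, -0.38]), array([ 0.504, -0.376])]
(120, 230) [array([ 0.519, -0.401]), array([ 0.513, -0.396]), array([ 0.507, -0.392])]
5.3
```

The look-alike's end is at about (0.553, -0.350, 0.093), roughly 15 mm from the handle. If I grip high, with the fingertips at z≈0.112 and the gripper half open, the fingers stay clear of it.

Call:
{"op": "drive_tool", "data": {
  "offset": [
    [-0.27, 0.01, 0.55],
    [-0.27, 0.01, 0.55],
    [-0.27, 0.01, 0.55],
    [-0.27, 0.01, 0.55],
    [0, 0, 0.3],
    [0, 0, 0.5],
    [0, 0, 0.5],
    [0, 0, 0.5],
    [0, 0, 0.4],
    [0, 0, 0]
  ],
  "turn": [
    [0, 0, -0.16],
    [0, 0, -0.16],
    [0, 0, -0.16],
    [0, 0, -0.16],
    [0, 0, 0],
    [0, 0, 0],
    [0, 0, 0],
    [0, 0, 0],
    [0, 0, 0],
    [0, 0, 0]
  ],
  "hand": [0.55, 0.55, 0.55, 0.55, 0.55, 0.55, 0.55, 0.55, 0.55, 0.55]
}}

```text
time_s: 6.55
position: [0.5134, -0.3254, 0.1114]
tool_rot: [[-1.0, 0.003, -0.001], [0.003, 1.0, 0.001], [0.001, 0.001, -1.0]]
ft_force: [0.3, -0.2, 0.6]
grip_width: 0.0469
gripper_force: 0.0
```

Call:
{"op": "drive_tool", "data": {
  "offset": [
    [0, 0, 0],
    [0, 0, 0],
    [0, 0, 0],
    [0, 0, 0],
    [0, 0, 0],
    [0, 0, 0],
    [0, 0, 0],
    [0, 0, 0],
    [0, 0, 0],
    [0, 0, 0]
  ],
  "turn": [
    [0, 0, 0],
    [0, 0, 0],
    [0, 0, 0],
    [0, 0, 0],
    [0, 0, 0],
    [0, 0, 0],
    [0, 0, 0],
    [0, 0, 0],
    [0, 0, 0],
    [0, 0, 0]
  ],
  "hand": [0.55, 0.4, 0, 0, 0, 0, 0, 0, 0, 0],
  "newtons": 80
}}

```text
time_s: 7.8
position: [0.5141, -0.3257, 0.1129]
tool_rot: [[-1.0, 0.002, 0.001], [0.002, 1.0, -0.001], [-0.001, -0.001, -1.0]]
ft_force: [-0.8, 1.7, 6.9]
grip_width: 0.0229
gripper_force: 78.7
```

```bash
cat >> h.py <<'E'
def well(yaw=102.2):
    a=np.radians(yaw);ye=np.array([np.cos(a),np.sin(a),0]);xe=np.array([ye[1],-ye[0],0])
    s,c=np.sin(np.radians(35)),np.cos(np.radians(35));z=s*xe-c*np.array([0,0,1.])
    return np.c_[np.cross(ye,z),ye,z]
L=.101
E
python3 - <<'E'
from h import *
R=well();M=np.array([.651,.0965,.122]);P=M-R[:,2]*(L+.045)
print(P,R)
s=(np.array([.514,-.3257,.233]),vert(90))
plan(P,R,16,s)
E
```

```text
[0.56914908 0.07880321 0.2415962 ] [[-0.80065223 -0.2113248   0.56062273]
 [-0.17310714  0.97741589  0.12121092]
 [-0.57357644  0.         -0.81915204]]
N 16 off [-0.147, 0.622, 0.036] turn [-0.039, -0.363, -0.123]
```

Call:
{"op": "drive_tool", "data": {
  "offset": [
    [0, 0, -0.6],
    [0, 0, -0.8],
    [0, 0, -0.8],
    [0, 0, -0.8],
    [-0.147, 0.622, 0.036],
    [-0.147, 0.622, 0.036],
    [-0.147, 0.622, 0.036],
    [-0.147, 0.622, 0.036],
    [-0.147, 0.622, 0.036],
    [-0.147, 0.622, 0.036]
  ],
  "turn": [
    [0, 0, 0],
    [0, 0, 0],
    [0, 0, 0],
    [0, 0, 0],
    [-0.04, -0.363, -0.123],
    [-0.04, -0.363, -0.123],
    [-0.04, -0.363, -0.123],
    [-0.04, -0.363, -0.123],
    [-0.04, -0.363, -0.123],
    [-0.04, -0.363, -0.123]
  ],
  "hand": [0, 0, 0, 0, 0, 0, 0, 0, 0, 0]
}}

```text
time_s: 9.05
position: [0.545, -0.1744, 0.2277]
tool_rot: [[-0.971, -0.077, 0.225], [-0.072, 0.997, 0.034], [-0.227, 0.017, -0.974]]
ft_force: [0.3, 0.3, -1.8]
grip_width: 0.0231
gripper_force: 78.4
```

Call:
{"op": "drive_tool", "data": {
  "offset": [
    [-0.147, 0.622, 0.036],
    [-0.147, 0.622, 0.036],
    [-0.147, 0.622, 0.036],
    [-0.147, 0.622, 0.036],
    [-0.147, 0.622, 0.036],
    [-0.147, 0.622, 0.036],
    [-0.147, 0.622, 0.036],
    [-0.147, 0.622, 0.036],
    [-0.147, 0.622, 0.036],
    [-0.147, 0.622, 0.036]
  ],
  "turn": [
    [-0.04, -0.363, -0.123],
    [-0.04, -0.363, -0.123],
    [-0.04, -0.363, -0.123],
    [-0.04, -0.363, -0.123],
    [-0.04, -0.363, -0.123],
    [-0.04, -0.363, -0.123],
    [-0.04, -0.363, -0.123],
    [-0.04, -0.363, -0.123],
    [-0.04, -0.363, -0.123],
    [-0.04, -0.363, -0.123]
  ],
  "hand": [0, 0, 0, 0, 0, 0, 0, 0, 0, 0]
}}

```text
time_s: 10.3
position: [0.5694, 0.0798, 0.2409]
tool_rot: [[-0.801, -0.21, 0.561], [-0.171, 0.978, 0.122], [-0.574, 0.002, -0.819]]
ft_force: [-0.2, 0.7, -1.1]
grip_width: 0.0225
gripper_force: 78.4
```

```bash
python3 - <<'E'
from h import *
from rig import get_image
import cv2
o=observe();p=np.array(o["position"]);R=np.array(o["tool_rot"]);print(p,R.round(3),o["grip_width"],o["time_s"])
i=camera_info("wrist");np.save("w3.npy",np.array(i["world_to_cam"]))
im=get_image("wrist");cv2.imwrite("pics/w3.png",im)
t=p+R[:,2]*L;M=np.array([.651,.0965,.122]);print("tip",t,proj("wrist",t),"mouth",proj("wrist",M))
plan(M-well()[:,2]*(L+.045),well(),4)
u,v=proj("wrist",M);x=int(u)-100;y=min(int(v)-75,330);print(x,y)
cv2.imwrite("pics/w3c.png",cv2.convertScaleAbs(cv2.resize(im[y:y+150,x:x+200],(800,600),interpolation=cv2.INTER_CUBIC),alpha=1.5))
E
```

```text
[0.5694447  0.07976672 0.24085967] [[-0.801 -0.21   0.561]
 [-0.171  0.978  0.122]
 [-0.574  0.002 -0.819]] 0.02253692897771356 10.3
tip [0.6260568  0.09209184 0.15813022] (np.float64(315.3108264307446), np.float64(239.61466307849346)) mouth (np.float64(314.61005372596725), np.float64(225.25114808269146))
N 4 off [-0.003, -0.02, -0.005] turn [0.007, 0.001, -0.003]
214 150
```

View pics/w3c.png

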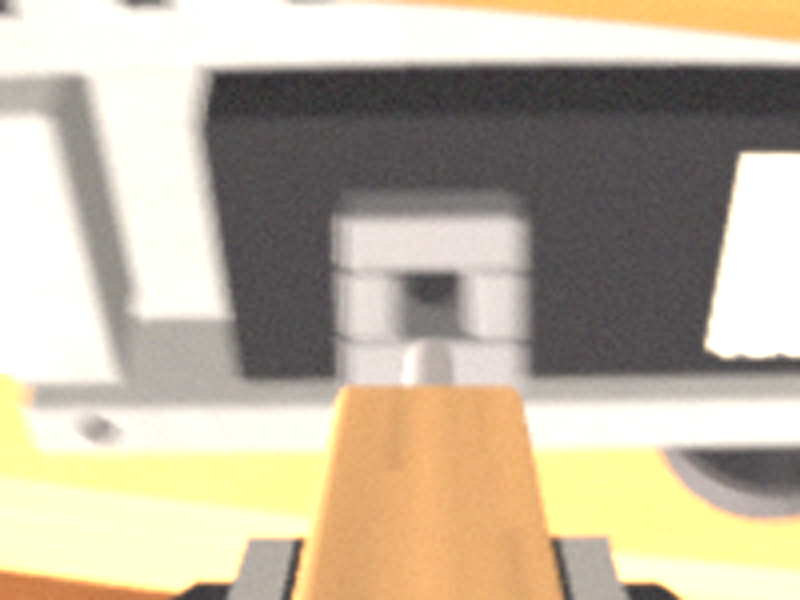

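Pin tip and mouth line up in the wrist image, at (321,241) and (321.5,226). Both sit about 6 px from the prediction, so that's a shared bias. The mouth is about 1 mm further +y than I assumed.

```bash
python3 - <<'E'
from h import *
R=well();M=np.array([.6508,.0975,.122])
plan(M-R[:,2]*(L+.045),R,1)
plan(M-R[:,2]*(L-.022),R,8)
E
```

```text
N 1 off [-0.012, -0.055, -0.021] turn [0.028, 0.005, -0.012]
N 8 off [-0.001, -0.007, 0.207] turn [0.004, 0.001, -0.002]
```

Call:
{"op": "drive_tool", "data": {
  "offset": [
    [-0.01, -0.05, 0],
    [0, 0, 0.2],
    [0, 0, 0.2],
    [0, 0, 0.2],
    [0, 0, 0.1],
    [0, 0, 0],
    [0, 0, 0],
    [0, 0, 0],
    [0, 0, 0],
    [0, 0, 0]
  ],
  "turn": [
    [0.03, 0, -0.01],
    [0, 0, 0],
    [0, 0, 0],
    [0, 0, 0],
    [0, 0, 0],
    [0, 0, 0],
    [0, 0, 0],
    [0, 0, 0],
    [0, 0, 0],
    [0, 0, 0]
  ],
  "hand": [0, 0, 0, 0, 0, 0, 0, 0, 0, 0]
}}

```text
time_s: 11.6
position: [0.5862, 0.0804, 0.2186]
tool_rot: [[-0.801, -0.208, 0.561], [-0.171, 0.978, 0.119], [-0.574, -0.001, -0.819]]
ft_force: [-0.1, 0.2, -1.2]
grip_width: 0.0231
gripper_force: 78.5
```

```bash
python3 - <<'E'
from h import *
from rig import get_image
import cv2
o=observe();p=np.array(o["position"]);R=np.array(o["tool_rot"]);print(p,R.round(3),o["time_s"])
im=get_image("wrist");cv2.imwrite("pics/w4.png",im)
t=p+R[:,2]*L;M=np.array([.6508,.0975,.122]);W=well();print("tip in well frame mm",(W.T@(t-M)*1e3).round(2),proj("wrist",t),"mouth",proj("wrist",M))
x,y=270,180;print(x,y)
cv2.imwrite("pics/w4c.png",cv2.convertScaleAbs(cv2.resize(im[y:y+75,x:x+100],(800,600),interpolation=cv2.INTER_CUBIC),alpha=1.5))
o=observe();p=np.array(o["position"]);print(p)
E
```

```text
[0.58622066 0.08036914 0.21858853] [[-0.801 -0.208  0.561]
 [-0.171  0.978  0.119]
 [-0.574 -0.001 -0.819]] 11.6
tip in well frame mm [ -0.73  -3.37 -16.4 ] (np.float64(319.0827044738067), np.float64(239.12397040182475)) mouth (np.float64(323.88706458331524), np.float64(232.282603549159))
270 180
[0.58621598 0.08038925 0.21852803]
```

View pics/w4c.png

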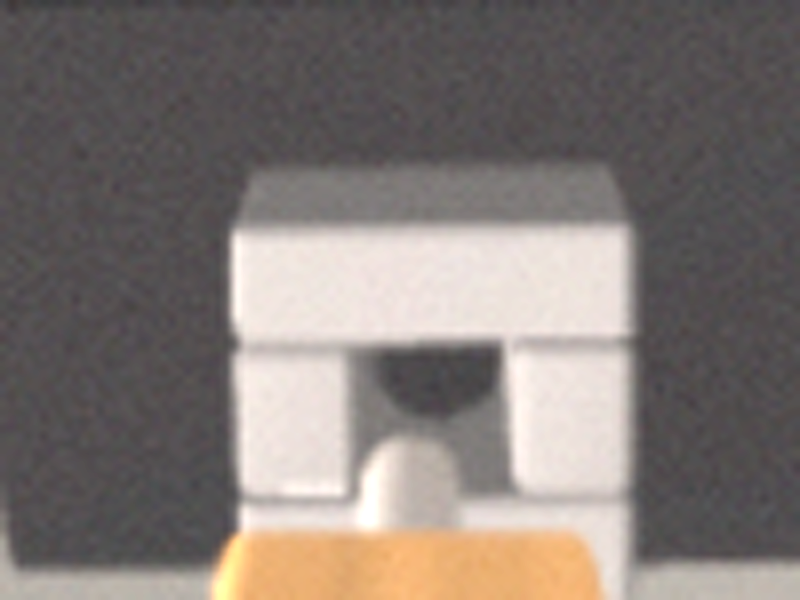

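The settled view shows the pin at column 410 and the hole at column 430 of the crop. I'll move +1.8 mm in y and +0.9 mm in x, then insert to just above the button.

Call:
{"op": "drive_tool", "data": {
  "offset": [
    [0.022, 0.045, 0],
    [0, 0, 0],
    [0, 0, 0.2],
    [0, 0, 0.2],
    [0, 0, 0.2],
    [0, 0, 0.2],
    [0, 0, 0.1],
    [0, 0, 0],
    [0, 0, 0],
    [0, 0, 0]
  ],
  "turn": [
    [-0.02, 0, 0],
    [0, 0, 0],
    [0, 0, 0],
    [0, 0, 0],
    [0, 0, 0],
    [0, 0, 0],
    [0, 0, 0],
    [0, 0, 0],
    [0, 0, 0],
    [0, 0, 0]
  ],
  "hand": [0, 0, 0, 0, 0, 0, 0, 0, 0, 0],
  "newtons": 100
}}

```text
time_s: 12.9
position: [0.6053, 0.0863, 0.1888]
tool_rot: [[-0.801, -0.21, 0.561], [-0.172, 0.978, 0.121], [-0.574, 0.0, -0.819]]
ft_force: [-0.1, 0.1, -1.7]
grip_width: 0.0228
gripper_force: 98.5
```

```bash
cat > st.py <<'E'
from h import *
o=observe();p=np.array(o["position"]);R=np.array(o["tool_rot"]);M=np.array([.6511,.096,.122]);W=well()
print(o["time_s"],"tip mm",(W.T@(p+R[:,2]*L-M)*1e3).round(2),"F in well frame",(W.T@np.array(o["ft_force"])).round(1),"torque",np.round(o["wrist_torque"],2),"rotdev deg",np.degrees(Ro.from_matrix(W.T@R).as_rotvec()).round(2))
E
python3 st.py
```

```text
12.9 tip mm [-1.000e-02  1.400e-01  1.945e+01] F in well frame [1.  0.1 1.3] torque [-0.07  0.41  0.02] rotdev deg [ 0.04 -0.02  0.09]
```

Call:
{"op": "drive_tool", "data": {
  "offset": [
    [0, 0, 0.06],
    [0, 0, 0.06],
    [0, 0, 0.06],
    [0, 0, 0.06],
    [0, 0, 0.06],
    [0, 0, 0.06],
    [0, 0, 0],
    [0, 0, 0],
    [0, 0, 0],
    [0, 0, 0]
  ],
  "turn": [
    [0, 0, 0],
    [0, 0, 0],
    [0, 0, 0],
    [0, 0, 0],
    [0, 0, 0],
    [0, 0, 0],
    [0, 0, 0],
    [0, 0, 0],
    [0, 0, 0],
    [0, 0, 0]
  ],
  "hand": [0, 0, 0, 0, 0, 0, 0, 0, 0, 0]
}}

```text
time_s: 14.15
position: [0.6135, 0.0881, 0.1769]
tool_rot: [[-0.801, -0.21, 0.561], [-0.172, 0.978, 0.121], [-0.574, 0.0, -0.819]]
ft_force: [-6.0, -0.9, 4.3]
grip_width: 0.0225
gripper_force: 100.2
```

```bash
python3 st.py
```

```text
14.15 tip mm [ 0.    0.16 33.97] F in well frame [ 2.5  0.3 -7. ] torque [-0.09  0.59  0.02] rotdev deg [ 0.04 -0.01  0.09]
```

Call:
{"op": "drive_tool", "data": {
  "offset": [
    [0, 0, 0.03],
    [0, 0, 0.01],
    [0, 0.1, 0],
    [0, 0.12, 0],
    [0, 0.12, 0],
    [0, 0.12, 0],
    [0, 0.12, 0],
    [0, 0.12, 0],
    [0, 0.12, 0],
    [0, 0.1, 0]
  ],
  "turn": [
    [0, 0, 0],
    [0, 0, 0],
    [0, 0, 0],
    [0, 0, 0],
    [0, 0, 0],
    [0, 0, 0],
    [0, 0, 0],
    [0, 0, 0],
    [0, 0, 0],
    [0, 0, 0]
  ],
  "hand": [0, 0, 0, 0, 0, 0, 0, 0, 0, 0]
}}

```text
time_s: 15.4
position: [0.6062, 0.1238, 0.1766]
tool_rot: [[-0.8, -0.21, 0.562], [-0.172, 0.978, 0.12], [-0.574, -0.001, -0.819]]
ft_force: [-16.2, -7.3, 16.0]
grip_width: 0.0228
gripper_force: 102.0
```

```bash
python3 st.py
```

```text
15.4 tip mm [-0.31 36.53 34.47] F in well frame [  5.1  -3.7 -23.1] torque [-1.12  1.34 -0.56] rotdev deg [ 0.1  -0.06  0.04]
```

Call:
{"op": "drive_tool", "data": {
  "offset": [
    [0, 0.12, 0],
    [0, 0.12, 0],
    [0, 0.12, 0],
    [0, 0.12, 0],
    [0, 0.12, 0],
    [0, 0.12, 0],
    [0, 0.12, 0],
    [0, 0.12, 0],
    [0, 0.12, 0],
    [0, 0.06, 0]
  ],
  "turn": [
    [0, 0, 0],
    [0, 0, 0],
    [0, 0, 0],
    [0, 0, 0],
    [0, 0, 0],
    [0, 0, 0],
    [0, 0, 0],
    [0, 0, 0],
    [0, 0, 0],
    [0, 0, 0]
  ],
  "hand": [0, 0, 0, 0, 0, 0, 0, 0, 0, 0]
}}

```text
time_s: 16.65
position: [0.5964, 0.1679, 0.1767]
tool_rot: [[-0.8, -0.21, 0.561], [-0.173, 0.978, 0.119], [-0.574, -0.002, -0.819]]
ft_force: [-18.8, -16.8, 19.1]
grip_width: 0.023
gripper_force: 102.5
```

```bash
python3 st.py
```

```text
16.65 tip mm [-5.000e-02  8.162e+01  3.427e+01] F in well frame [  7.  -12.4 -28.3] torque [-3.15  1.41 -1.94] rotdev deg [ 0.15 -0.02 -0.02]
```

Call:
{"op": "drive_tool", "data": {
  "offset": [
    [0, 0.03, -0.01],
    [0, 0.01, 0],
    [0, 0, 0],
    [0, 0, 0],
    [0, 0, 0],
    [0, 0, 0],
    [0, 0, 0],
    [0, 0, 0],
    [0, 0, 0],
    [0, 0, 0]
  ],
  "turn": [
    [0, 0, 0],
    [0, 0, 0],
    [0, 0, 0],
    [0, 0, 0],
    [0, 0, 0],
    [0, 0, 0],
    [0, 0, 0],
    [0, 0, 0],
    [0, 0, 0],
    [0, 0, 0]
  ],
  "hand": [0, 0, 0, 0, 0, 0, 0, 0, 0, 0]
}}

```text
time_s: 17.9
position: [0.5963, 0.1693, 0.177]
tool_rot: [[-0.8, -0.209, 0.562], [-0.172, 0.978, 0.119], [-0.574, -0.002, -0.819]]
ft_force: [-15.2, -9.0, 15.9]
grip_width: 0.0228
gripper_force: 102.3
```

```bash
python3 st.py; python3 - <<'E'
from h import *
from rig import get_image
import cv2
a=get_image("top");cv2.imwrite("pics/top2.png",a);b=get_image("scene");cv2.imwrite("pics/scene2.png",b)
E
```

```text
17.9 tip mm [-0.49 83.02 34.12] F in well frame [  4.6  -5.6 -22.6] torque [-1.86  1.15 -1.07] rotdev deg [ 0.14 -0.06  0.03]
```

Call:
{"op": "drive_tool", "data": {
  "offset": [
    [0, 0.03, 0],
    [0, 0.02, 0],
    [0, 0, 0],
    [0, 0, 0],
    [0, 0, 0],
    [0, 0, 0],
    [0, 0, 0],
    [0, 0, 0],
    [0, 0, 0],
    [0, 0, 0]
  ],
  "turn": [
    [0, 0, 0],
    [0, 0, 0],
    [0, 0, 0],
    [0, 0, 0],
    [0, 0, 0],
    [0, 0, 0],
    [0, 0, 0],
    [0, 0, 0],
    [0, 0, 0],
    [0, 0, 0]
  ],
  "hand": [0, 0, 0, 0, 0, 0, 0, 0, 0, 0]
}}

```text
time_s: 19.25
position: [0.5962, 0.1703, 0.1771]
tool_rot: [[-0.8, -0.209, 0.563], [-0.173, 0.978, 0.117], [-0.575, -0.003, -0.818]]
ft_force: [-15.3, -16.4, 16.1]
grip_width: 0.0233
gripper_force: 102.1
```

```bash
python3 st.py
```

```text
19.25 tip mm [-0.68 83.81 34.12] F in well frame [  5.8 -12.8 -23.8] torque [-3.2   1.1  -2.03] rotdev deg [ 0.24 -0.08  0.  ]
```

The side force stays at 12.8 N without further travel, so the slide is against its stop. Now I'll withdraw the pin.

Call:
{"op": "drive_tool", "data": {
  "offset": [
    [0, 0, -0.04],
    [0, -0.03, -0.06],
    [0, -0.04, -0.1],
    [0, 0, -0.2],
    [0, 0, -0.3],
    [0, 0, -0.4],
    [0, 0, -0.4],
    [0, 0, -0.4],
    [0, 0, 0],
    [0, 0, 0]
  ],
  "turn": [
    [0, 0, 0],
    [0, 0, 0],
    [0, 0, 0],
    [0, 0, 0],
    [0, 0, 0],
    [0, 0, 0],
    [0, 0, 0],
    [0, 0, 0],
    [0, 0, 0],
    [0, 0, 0]
  ],
  "hand": [0, 0, 0, 0, 0, 0, 0, 0, 0, 0]
}}

```text
time_s: 20.5
position: [0.554, 0.1604, 0.2378]
tool_rot: [[-0.801, -0.21, 0.56], [-0.171, 0.978, 0.121], [-0.573, 0.001, -0.819]]
ft_force: [0.2, -0.5, -0.8]
grip_width: 0.0229
gripper_force: 99.0
```

```bash
python3 st.py; python3 - <<'E'
from h import *
from rig import get_image
import cv2
a=get_image("wrist");cv2.imwrite("pics/w5.png",a);t=get_image("top");cv2.imwrite("pics/top3.png",t)
M=np.array([.6511,.096,.122])+well()[:,1]*.08;print("mouth if 80mm out",proj("wrist",M))
o=observe();p=np.array(o["position"]);R=np.array(o["tool_rot"]);print(proj("wrist",p+R[:,2]*L))
b=cv2.convertScaleAbs(cv2.resize(a[160:310,220:420],(400,300),interpolation=cv2.INTER_CUBIC),alpha=1.4)
cv2.imwrite("pics/c5.png",np.hstack([b,cv2.resize(t[90:270,40:280],(400,300))]))
plan([.514,-.3257,.243],vert(90),20)
E
```

```text
20.5 tip mm [  0.21  83.38 -40.5 ] F in well frame [ 0.4 -0.5  0.7] torque [-0.09  0.38  0.04] rotdev deg [0.03 0.02 0.1 ]
mouth if 80mm out (np.float64(314.9071572150839), np.float64(226.58820809134428))
(np.float64(319.08155051370557), np.float64(239.1363982288024))
N 20 off [0.109, -0.599, -0.051] turn [0.031, 0.29, 0.098]
```

View pics/c5.png

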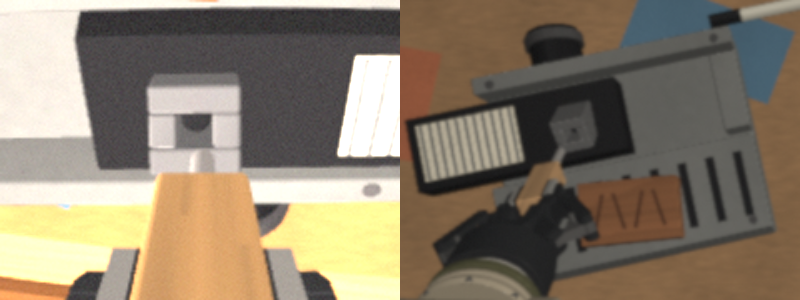

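The slide is out, with the boss where an 80 mm travel puts it (about (317,226)). The block hasn't moved and the pin is still straight in the grip. I'm going back to the rack.

Call:
{"op": "drive_tool", "data": {
  "offset": [
    [0.109, -0.6, -0.051],
    [0.109, -0.6, -0.051],
    [0.109, -0.6, -0.051],
    [0.109, -0.6, -0.051],
    [0.109, -0.6, -0.051],
    [0.109, -0.6, -0.051],
    [0.109, -0.6, -0.051],
    [0.109, -0.6, -0.051],
    [0.109, -0.6, -0.051],
    [0.109, -0.6, -0.051]
  ],
  "turn": [
    [0.03, 0.29, 0.098],
    [0.03, 0.29, 0.098],
    [0.03, 0.29, 0.098],
    [0.03, 0.29, 0.098],
    [0.03, 0.29, 0.098],
    [0.03, 0.29, 0.098],
    [0.03, 0.29, 0.098],
    [0.03, 0.29, 0.098],
    [0.03, 0.29, 0.098],
    [0.03, 0.29, 0.098]
  ],
  "hand": [0, 0, 0, 0, 0, 0, 0, 0, 0, 0]
}}

```text
time_s: 21.85
position: [0.546, -0.085, 0.2331]
tool_rot: [[-0.949, -0.105, 0.296], [-0.095, 0.994, 0.049], [-0.299, 0.018, -0.954]]
ft_force: [1.0, 0.3, -1.3]
grip_width: 0.023
gripper_force: 99.1
```

Call:
{"op": "drive_tool", "data": {
  "offset": [
    [0.109, -0.6, -0.051],
    [0.109, -0.6, -0.051],
    [0.109, -0.6, -0.051],
    [0.109, -0.6, -0.051],
    [0.109, -0.6, -0.051],
    [0.109, -0.6, -0.051],
    [0.109, -0.6, -0.051],
    [0.109, -0.6, -0.051],
    [0.109, -0.6, -0.051],
    [0.109, -0.6, -0.051]
  ],
  "turn": [
    [0.03, 0.29, 0.098],
    [0.03, 0.29, 0.098],
    [0.03, 0.29, 0.098],
    [0.03, 0.29, 0.098],
    [0.03, 0.29, 0.098],
    [0.03, 0.29, 0.098],
    [0.03, 0.29, 0.098],
    [0.03, 0.29, 0.098],
    [0.03, 0.29, 0.098],
    [0.03, 0.29, 0.098]
  ],
  "hand": [0, 0, 0, 0, 0, 0, 0, 0, 0, 0]
}}

```text
time_s: 23.1
position: [0.5137, -0.3273, 0.2425]
tool_rot: [[-1.0, 0.0, -0.001], [0.0, 1.0, 0.003], [0.001, 0.003, -1.0]]
ft_force: [0.3, -0.1, -1.8]
grip_width: 0.0231
gripper_force: 99.1
```

Call:
{"op": "drive_tool", "data": {
  "offset": [
    [0, 0, 0],
    [0, 0, 0],
    [0, 0, 0],
    [0, 0, 0],
    [0, 0, 0],
    [0, 0, 0],
    [0, 0, 0],
    [0, 0, 0],
    [0, 0, 0],
    [0, 0, 0]
  ],
  "turn": [
    [0, 0, 0],
    [0, 0, 0],
    [0, 0, 0],
    [0, 0, 0],
    [0, 0, 0],
    [0, 0, 0],
    [0, 0, 0],
    [0, 0, 0],
    [0, 0, 0],
    [0, 0, 0]
  ],
  "hand": [0, 0, 0, 0, 0, 0, 0, 0, 0, 0]
}}

```text
time_s: 24.35
position: [0.5137, -0.3264, 0.2432]
tool_rot: [[-1.0, 0.0, 0.001], [0.0, 1.0, 0.002], [-0.001, 0.002, -1.0]]
ft_force: [-1.1, 0.7, -1.9]
grip_width: 0.0229
gripper_force: 99.1
```

```bash
python3 - <<'E'
from h import *
from rig import get_image
import cv2
o=observe();print(o["position"],np.degrees(Ro.from_matrix(vert(90).T@np.array(o["tool_rot"])).as_rotvec()))
im=get_image("scene");cv2.imwrite("pics/scene4.png",im)
for f in("scene1","scene4"):
    print(cv2.boundingRect(cv2.inRange(cv2.cvtColor(cv2.imread(f"pics/{f}.png"),cv2.COLOR_BGR2HSV),(80,120,40),(98,255,255))))
plan([.514,-.3257,.243],vert(90),1)
# hole seen from scene: darkest blob on rack top near the predicted hole
u,v=proj("scene",np.array([.5137,-.3262,.07]));print("hole pred",u,v)
c=im[int(v)-14:int(v)+15,int(u)-16:int(u)+17].astype(int).sum(2);print((c[::2,::2]//10))
E
```

```text
[ 0.51369033 -0.32637443  0.24320071] [-0.1357759  -0.04165548  0.00623656]
(166, 290, 40, 34)
(166, 290, 40, 34)
N 1 off [-0.008, 0.018, 0.005] turn [0.022, 0.007, -0.001]
hole pred 207.5757831147783 282.3752793052481
[[30 30 29 30 29 30 30 30 30 30 32 29 31 31 31 32 35]
 [30 29 29 30 30 31 29 29 30 31 31 30 30 31 31 29 35]
 [30 30 29 29 30 31 30 29 29 31 31 31 29 32 32 31 32]
 [30 30 29 29 31 30 31 30 28 32 30 31 30 31 31 32 31]
 [30 31 31 28 30 30 31 29 29 30 31 31 31 31 31 31 31]
 [30 29 29 29 28 30 29 30 31 31 31 31 32 31 31 32 32]
 [31 30 30 29 29 28 22 21 21 27 34 38 38 31 31 31 31]
 [30 30 30 31 29 27 19 19 22 36 45 44 43 44 33 32 32]
 [30 31 30 30 29 27 21 20 27 46 47 46 47 45 37 29 32]
 [30 30 30 31 30 29 29 27 36 49 50 48 49 46 36 31 31]
 [31 30 30 29 30 28 29 31 39 49 50 50 50 42 32 31 29]
 [33 33 22 24 24 25 26 30 38 45 45 46 42 34 31 31 31]
 [36 35 23 23 23 22 22 27 34 42 42 41 39 32 30 31 30]
 [38 37 25 22 22 23 23 27 32 41 39 37 36 31 30 31 30]
 [37 36 30 22 23 24 23 25 31 40 40 38 35 32 30 30 31]]
```

The look-alike hasn't moved and the hole is where expected. I'll correct the small offset and lower the tool.

Call:
{"op": "drive_tool", "data": {
  "offset": [
    [-0.008, 0.018, 0],
    [0, 0, 0.3],
    [0, 0, 0.4],
    [0, 0, 0.4],
    [0, 0, 0.4],
    [0, 0, 0.4],
    [0, 0, 0.4],
    [0, 0, 0.4],
    [0, 0, 0.4],
    [0, 0, 0.1]
  ],
  "turn": [
    [0.022, 0.007, 0],
    [0, 0, 0],
    [0, 0, 0],
    [0, 0, 0],
    [0, 0, 0],
    [0, 0, 0],
    [0, 0, 0],
    [0, 0, 0],
    [0, 0, 0],
    [0, 0, 0]
  ],
  "hand": [0, 0, 0, 0, 0, 0, 0, 0, 0, 0]
}}

```text
time_s: 25.65
position: [0.5137, -0.3254, 0.1138]
tool_rot: [[-1.0, 0.0, -0.001], [0.0, 1.0, 0.001], [0.001, 0.001, -1.0]]
ft_force: [0.1, 0.4, -0.9]
grip_width: 0.023
gripper_force: 99.1
```

Call:
{"op": "drive_tool", "data": {
  "offset": [
    [0, 0, 0.02],
    [0, 0, 0],
    [0, 0, 0],
    [0, 0, 0],
    [0, 0, 0],
    [0, 0, 0],
    [0, 0, 0],
    [0, 0, 0],
    [0, 0, 0],
    [0, 0, 0]
  ],
  "turn": [
    [0, 0, 0],
    [0, 0, 0],
    [0, 0, 0],
    [0, 0, 0],
    [0, 0, 0],
    [0, 0, 0],
    [0, 0, 0],
    [0, 0, 0],
    [0, 0, 0],
    [0, 0, 0]
  ],
  "hand": [0, 0, 0.28, 0.35, 0.45, 0.5, 0.5, 0.5, 0.5, 0.5]
}}

```text
time_s: 26.9
position: [0.514, -0.3257, 0.1144]
tool_rot: [[-1.0, 0.0, 0.0], [0.0, 1.0, 0.0], [-0.0, 0.0, -1.0]]
ft_force: [0.2, -0.7, -0.5]
grip_width: 0.0427
gripper_force: 0.0
```

Call:
{"op": "drive_tool", "data": {
  "offset": [
    [0, 0, -0.2],
    [0, 0, -0.4],
    [0, 0, -0.5],
    [0, 0, -0.6],
    [0, 0, -0.7],
    [0, 0, -0.7],
    [0, 0, -0.4],
    [0, 0, 0],
    [0, 0, 0],
    [0, 0, 0]
  ],
  "turn": [
    [0, 0, 0],
    [0, 0, 0],
    [0, 0, 0],
    [0, 0, 0],
    [0, 0, 0],
    [0, 0, 0],
    [0, 0, 0],
    [0, 0, 0],
    [0, 0, 0],
    [0, 0, 0]
  ],
  "hand": [0.5, 0.5, 0.5, 0.5, 0.5, 0.5, 0.5, 0.5, 0.5, 0.5]
}}

```text
time_s: 28.15
position: [0.5138, -0.3255, 0.2537]
tool_rot: [[-1.0, 0.0, -0.001], [0.0, 1.0, 0.001], [0.001, 0.001, -1.0]]
ft_force: [0.2, -0.2, -0.2]
grip_width: 0.0424
gripper_force: 0.0
```

```bash
python3 - <<'E'
from h import *
from rig import get_image
import cv2
a0=cv2.imread("pics/scene0.png");a=get_image("scene");cv2.imwrite("pics/scene5.png",a);w=get_image("wrist");cv2.imwrite("pics/w6.png",w)
r=(slice(244,285),slice(186,216))
print("handle-region mean diff",np.abs(a[r].astype(int)-a0[r]).mean(), "max shift", cv2.phaseCorrelate(cv2.cvtColor(a0[r],6).astype(np.float32),cv2.cvtColor(a[r],6).astype(np.float32)))
h=cv2.cvtColor(w,cv2.COLOR_BGR2HSV)
u,v=proj("wrist",np.array([.5137,-.3255,.15]));x,y=int(u),int(v)
m=(w[y-40:y+40,x-40:x+40].astype(int).sum(2)>480).astype(np.uint8)
n,l,s,c=cv2.connectedComponentsWithStats(m);k=l[40,40];print("pred",u,v,"blob",c[k]+[x-40,y-40],s[k], onz("wrist",*(c[k]+[x-40,y-40]),.15))
print(observe()["position"],observe()["time_s"])
E
```

```text
handle-region mean diff 5.274525745257453 max shift ((-0.1801626172845605, 0.5637789807714739), 1.0443647289276123)
pred 318.51763758374517 237.85066224425088 blob [318.99331423 237.86150907] [  25   25   33   33 1047] [ 0.51370788 -0.32517332  0.15      ]
[ 0.51392585 -0.32557186  0.25386016] 28.25
```

The handle is back within about 1 mm of where it started, and the gripper is clear.

```bash
python3 -c "
from rig import env
print(env.close_job())"
```

```text
the job is handed in; nothing more can be done
None
```

The filter slide is out against its stop with the button released, and the pin tool is back in its own hole; I handed the job in at about 28 s, and no verdict came back. The gouge, the knife and the carved block were not touched, but the turquoise look-alike toppled against the rack on its own early on, and I worked around it.

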